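Open the jar mill's guard and hold it wide

TASK

The glaze mill has finished: on its console press the big round stop key, then, once that is back up, the long bar key that releases the guard, and leave the other keys alone. Then squeeze the guard's two roof catches so that their pins pop up, first the one nearer the hinge and then the one nearer the closing edge, and swing the gate by its handle past its detent until it stands square to the front of the mill or further. The gate shuts itself, so finish while still holding it wide open by its handle for the jar to be lifted out, with the pots, jar and cup around left where they are.

Things in the scene. Friction and masses are not known exactly. Their poses are not given: they have to be found in the camera images.
- mill: Jar mill for glaze, fixed: grey bed 270 x 380 mm, wire guard 240 mm high round a white jar lying on rollers, drive housing at its left end (+y). Origin on the table under the jar; x from the front (gate) to the back, y along the jar to the hinge end, z up. The gate, 246 mm wide, 18 mm thick, 85 to 240 mm above the table, is 125 mm in front of the origin.
- gate_hinge (a point): Point on the gate's upright hinge axis, 225 mm above the table, at the gate's left end (mill frame x -125, y +118 mm). Axes are the mill's.
- gate (a joint): Gate angle, rad: 0 shut; grows as it opens to the front (clockwise from above); 1.57 is square, stop at 1.95. A spring shuts it (0.15 N m shut, 0.6 wide). A sprung roller detent resists from 0.7 to 1.0 rad (1 N m in all, 4 N at the handle) and eases it on from 1.0 to 1.3; let go beyond, it falls back to rest near 1.3, or shuts.
- gate_handle (a point): Steel bow handle on the gate's outer face by its closing edge (bars gate_c10 to gate_c12): upright round bar 12 mm thick, 45 mm clear of the gate, from 85 mm below to 8 mm above the origin, arms back to the gate at both ends. Origin on the bar's axis, 222 mm above the table, 225 mm from the hinge along the gate, 60 mm out of its middle plane. x points into the gate, y along it to the hinge.
- catch_a_grip (a point): Squeeze catch nearer the hinge, on the roof above the gate: two upright steel ears, sprung like a clothes-peg, 22 mm wide (mill x), leaning apart: 36 mm over their outer faces at their feet (286 mm above the table), 53 mm at their tops (311 mm), along mill y. Point midway between them, 302 mm above the table; nothing else of the catch rises above 290 mm. Axes are the mill's.
- catch_b_grip (a point): Squeeze catch nearer the closing edge, same pattern, 85 mm further from the hinge. Point and axes as for the other catch.
- catch_a_pin (a joint): Rise in m of the locking pin between the ears of the catch nearer the hinge: 0 down (gate locked). When both ears are squeezed until 36 mm or less over their tops (about 5 N each; they go on to about 28 mm) the pin springs up to 0.014 and stays up. One ear alone does nothing; ears let go spring apart.
- catch_b_pin (a joint): The same for the catch nearer the closing edge.
- console: The mill's console, fixed: grey box 120 x 180 mm, its panel sloping 7 degrees down to the front (-x), 42 mm above the table at its middle. Five plain black spring keys 10 mm proud. Near row: big round stop key left, long bar key right; far row: square start key left, two small round timer keys, a display. Origin on the table under its middle; +y is its left end.
- key_stop_top (a point): Middle of the top of the big round stop key (30 mm across), near row of the panel, left end.
- key_release_top (a point): Middle of the top of the long bar key (14 x 44 mm, long side along the console) that releases the guard, near row of the panel, right end.
- key_stop (a joint): Travel of the stop key in m: 0 up, 0.006 fully pressed (5 N); springs back.
- key_release (a joint): Travel of the guard-release key: 0 up, 0.006 fully pressed (5 N).
- key_start (a joint): Travel of the square start key (18 mm; console frame x +30, y +60 mm), not to be pressed: 0 up, 0.006 pressed.
- key_more (a joint): Travel of a small round timer key (16 mm; console frame x +30, y +18 mm), not to be pressed: 0 up, 0.006 pressed.
- key_less (a joint): Travel of the other timer key (16 mm; console frame x +30, y -12 mm), not to be pressed: 0 up, 0.006 pressed.
- bowl_large: Bystander: white bowl with a blue inside, 110 mm across, 46 mm tall, on a 12 mm plywood board. Origin under its middle.
- bowl_small: Bystander: white bowl with a blue inside, 80 mm across, 38 mm tall, on the same board. Origin under its middle.
- vase: Bystander: blue vase, 90 mm across, 160 mm tall. Origin under its middle.
- glaze_jar: Bystander: lidded glaze jar, 68 mm across, 85 mm tall. Origin under its middle.
- water_cup: Bystander: green glass cup, 72 mm across, 80 mm tall. Origin under its middle.
Mind the look-alikes: they are no part of the job. What is shaped like the console but yellow is not meant.

How it is judged (in metres and radians):
On the way, in this order (a step that is already met when the one before it is completed fails the run):
1. the stop key is pressed, alone (value of joint key_stop above 0.004 m and value of joint key_release below 0.002 m), for 0.05 s.
2. the stop key is up again and the guard-release key is pressed (value of joint key_release above 0.004 m and value of joint key_stop below 0.002 m), for 0.05 s.
3. the catch nearer the hinge is squeezed and its pin is up, the other pin still down (value of joint catch_a_pin above 0.01 m and value of joint catch_b_pin below 0.004 m), for 0.1 s.
4. the catch nearer the closing edge is squeezed and its pin is up, the gate still shut (value of joint each of catch_a_pin, catch_b_pin above 0.01 m and value of joint gate below 0.3 rad), for 0.1 s.
5. the gate is swung past its detent with the fingers on its handle (value of joint gate above 1.3 rad and (contact force between the fingers and gate_c10 above 1 N or contact force between the fingers and gate_c11 above 1 N or contact force between the fingers and gate_c12 above 1 N)), for 0.1 s.
At the end, for the whole second after the job is handed in: The gate stands at least square to the mill's front (over 1.5 rad) and still (under 0.1 rad/s), held by the fingers on its handle (over 1 N), both catch pins up, all keys up; the bystanders have not been moved 30 mm (value of joint gate above 1.5 rad and velocity of joint gate between -0.1 and 0.1 rad/s and (contact force between the fingers and gate_c10 above 1 N or contact force between the fingers and gate_c11 above 1 N or contact force between the fingers and gate_c12 above 1 N) and value of joint each of catch_a_pin, catch_b_pin above 0.01 m and value of joint each of key_stop, key_release, key_start, key_more, key_less below 0.002 m); the arm keeps its last pose, push and grip.
It fails at once if the start key or a timer key is pressed (not (value of joint each of key_start, key_more, key_less below 0.002 m)).
It fails at once if a bowl, the vase, the jar or the cup is moved 30 mm (distance of any of bowl_large, bowl_small, vase, glaze_jar, water_cup from where it was at the start of the episode above 0.03 m).
It also fails if it takes over 72 s, if anything falls off the work surface, if the arm or the gripper's body presses on something with over 40 N, if the wrist force passes 120 N, or if a joint passes its speed limit or range.

ROBOT

A 7-joint arm with a two-finger parallel gripper is mounted at the origin on the work surface. World frame = base frame: x ahead of the robot, y to its left, z up, the work surface at z = 0. Lengths are in mm, angles in rad, forces in N, time in s.
With the tool pointing down it reaches from about 400 to 875 mm from the base axis. Payload 4.4 kg.
Tool frame: the origin (TCP) lies midway between the tips of the shut fingers; the grasp point (between the pads) lies 19 mm behind it; z points along the fingers, y is the line along which they close (so a half turn about z gives the same grasp; the last joint's range is limited). The gripper opens to 85 mm and grips with 20 to 120 N. Pads are 22 mm wide; open, the fingers measure 114 mm over their backs; the gripper's body (76 mm by 85 mm) begins 54 mm behind the grasp point. The pads swing forward as they close: fully open they stand 13 mm farther back than shut.
Start: joints at [-1.218, 0.628, 0.038, 1.517, -0.027, 0.996, -0.02], TCP at [264.31, 593.85, 209.013] pointing down, gripper open.
Joint ranges: [-3.06, 3.06], [-0.37, 2.12], [-1.25, 1.32], [0.18, 2.47], [-1.1, 4.24], [0.23, 1.98], [-2.94, 2.94]. Speed limits (rad/s): [2.57, 2.57, 3.14, 3.14, 3.14, 3.14, 3.14].

INTERFACE

Orientations are given as [roll, pitch, yaw] about the fixed x, y, z axes, in that order (R = Rz(yaw) Ry(pitch) Rx(roll)).
In Python, from cell import monitor, cams, ctrl gives the robot as it stands.
- The arm moves only by the tool drive_tool, never from a script. Its argument "motion" is a list of rows, each an object with "fingers": the opening, from 0 (shut) to 1 (fully open); "linear": the shift along the tool's x, y, z in m, a list of three; "twist": the turn about the tool's z in rad. In form: [{"fingers": fingers, "linear": [x, y, z], "twist": twist}, ...]. A call has 1 to 5 rows; each row shifts and turns the commanded pose from where the row before left it, along the tool's axes as they then stand; what a row does not reach is not made up. A row lasts 1/12 s, in which the tool goes at most 41.7 mm and 7.16 degrees, less where a joint would pass 70% of its speed; a pose out of reach is approached as far as the arm can. A call with a gripper value outside its range is refused whole. The fingers move at their own pace and stop on an object; the grip force is fixed at half the most. Time passes only in rows, so rows that do not move let the fingers close. It gives the time, the measured TCP pose, the force, the opening and the grip force at its end, in the units of the state.
- monitor.read_state(): the state, without advancing time (a new reading comes with each control period).
- cams.get_image(name): name is "side" or "top" or "wrist"; returns a dict with "color" (420x560x3 uint8, blue, green, red), "K" (3x3 intrinsics, pixels), "k1" (the pictures are not rectified: a ray, as slopes to the right and down, at radius r is drawn at 1 + k1 r^2 times it, then the intrinsics apply), "R" (3x3) and "t" (3): a world point X has camera coordinates R X + t. Camera axes: x right, y down, z forward; pixel columns grow to the right and rows downward; lengths in mm; the calibration is good to about 2 mm. A picture is of the moment at which its call begins. There is no depth.
- ctrl.finish_job(): hands the job in; it is judged then, once.
The state is a dict: "clock": time; "qpos": joint angles; "qd": joint speeds; "tau": joint torques, N m; "eef_pos": TCP position; "tool_rot": TCP orientation; "force": force on the tool from outside, world axes, zero at the start; "torque": the same for the moment, N m; "width": finger opening in mm; "gripper_force": force on a finger pad.
Only numpy, scipy, OpenCV 4.12 (cv2) and the standard library are available. Lean on these libraries where they do the work, as an engineer would, in place of code of your own. Each camera call takes 0.05 s, during which the arm holds its last target. There are 200 camera calls.

## Working session

There is one attempt and no reset: what is moved stays moved. The work goes in short steps, Python scripts to look and compute and a tool call to move; the robot and the scene stay as the last step left them, time stands still between calls to the robot, and variables do not carry over. Pictures are saved under pics/ and viewed, at most 10 in all, crops included, and the job is handed in when it is done.

Besides the shell and the picture viewer there is one more tool, called after "Emit:" as name(argument=value, ...), one argument or row to a line, values as JSON. drive_tool: Moves the arm, as the interface text tells. Its arguments: {"type":"object","properties":{"motion":{"type":"array"}},"required":["motion"]}

```bash
mkdir -p pics
cat > h.py <<'E'
import numpy as np, cv2
from cell import monitor, cams, ctrl
def grab(n):
    d=cams.get_image(n); cv2.imwrite(f'pics/{n}.png',d['color']); np.savez(f'pics/{n}.npz',K=d['K'],k1=d['k1'],R=d['R'],t=d['t'],color=d['color']); return d
def ray(c,u,v):
    K=c['K'];k=float(c['k1']);D=np.array([k,0,0,0,0.])
    x,y=cv2.undistortPoints(np.array([[[u,v]]],float),K,D)[0,0]
    R=c['R'];t=np.ravel(c['t']); return -R.T@t, R.T@np.array([x,y,1.])
def onz(c,u,v,z):
    o,d=ray(c,u,v); return o+d*(z-o[2])/d[2]
def proj(c,X):
    p=c['R']@np.array(X,float)+np.ravel(c['t']); p=p[:2]/p[2]; p=p*(1+float(c['k1'])*(p@p)); return c['K'][:2,:2]@p+c['K'][:2,2]
def two(a,pa,b,pb):
    o1,d1=ray(a,*pa);o2,d2=ray(b,*pb)
    s=np.linalg.lstsq(np.c_[d1,-d2],o2-o1,rcond=None)[0]
    A=o1+d1*s[0];B=o2+d2*s[1]; return (A+B)/2,np.linalg.norm(A-B)
E
python3 - <<'E'
from h import *
s=monitor.read_state(); print({k:np.round(v,3).tolist() for k,v in s.items()})
for n in('top','side'):
    d=grab(n); print(n,-d['R'].T@np.ravel(d['t']),d['R'][2],d['K'][0,0],d['k1'])
E
```

```text
{'clock': 0.0, 'qpos': [-1.218, 0.629, 0.038, 1.518, -0.027, 0.996, -0.02], 'qd': [0.0, -0.0, -0.001, -0.001, 0.002, -0.001, 0.001], 'tau': [0.001, -56.342, 1.226, -19.345, 0.011, 0.01, 0.0], 'eef_pos': [264.058, 593.219, 208.087], 'tool_rot': [-3.14, 0.0, 2.723], 'force': [-0.79, 0.611, -0.481], 'torque': [-0.012, 0.062, 0.016], 'gripper_force': 0.0, 'width': 85.534}
top [ 349.33966505  -30.27232295 1527.13868591] [ 0.16368116  0.01900429 -0.98633023] 401.00053685027336 -0.02125032964327867
side [   72.78279978 -1431.61891363  1448.8863661 ] [ 0.26052321  0.71701344 -0.64654418] 521.9445104700849 0.054749826517011886
```

View pics/top.png

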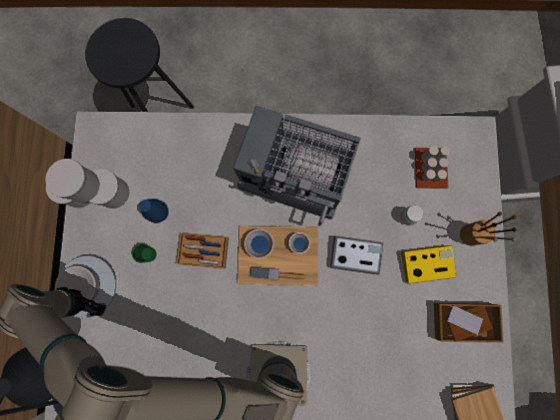

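View pics/side.png

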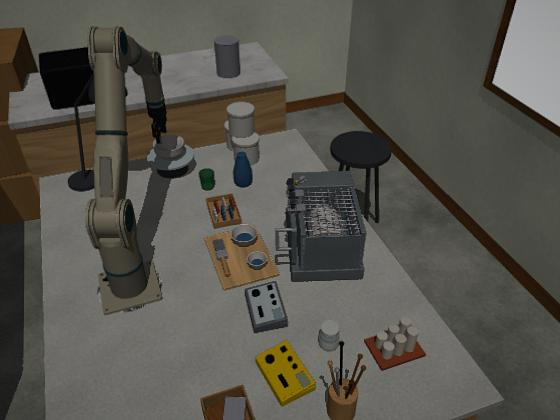

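The top view shows up = +x and left = +y. The grey console is at about (357,254), and a yellow look-alike at (429,264) is rejected because of its colour. The mill is at about (300,165) with its gate facing the robot and its handle near (297,215). Next I'll view an enlarged crop to confirm.

Run:
```python
from h import *
t=cv2.imread('pics/top.png');s=cv2.imread('pics/side.png')
f=lambda im,x,y,w,h,W,H:cv2.resize(cv2.convertScaleAbs(im[y:y+h,x:x+w],alpha=1.6,beta=10),(W,H),interpolation=cv2.INTER_CUBIC)
a=f(t,325,228,64,48,400,300); b=f(t,235,150,120,90,400,300)
c=f(s,235,275,64,48,400,300); d=f(s,265,165,120,90,400,300)
cv2.imwrite('pics/crop1.png',np.vstack([np.hstack([a,b]),np.hstack([c,d])]))
```

```text
(no output)
```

View pics/crop1.png

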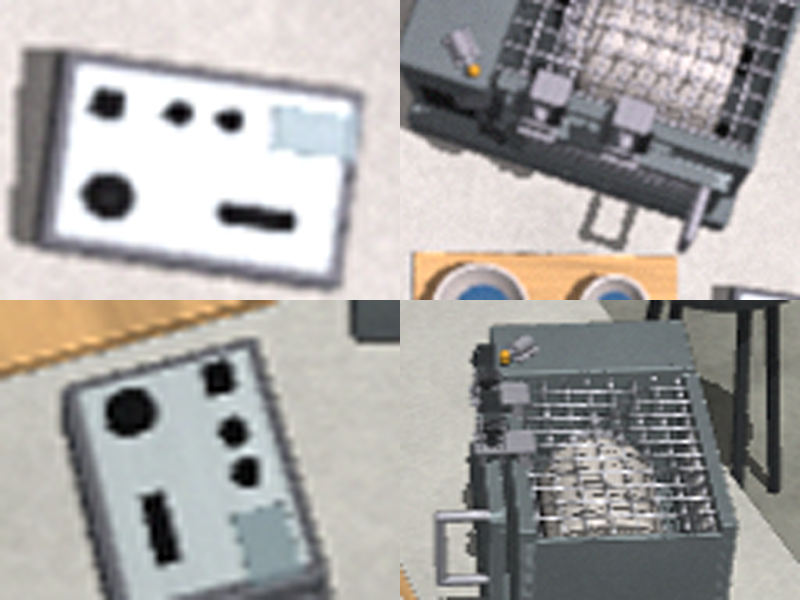

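The crop confirms the grey console: the big round stop key is near row left (top ≈(342,259)), and the bar key is near row right (≈(366,262)). The two ear catches are at about (279,177) and (305,184) in the top view, and the handle is at (322,222).

Run:
```python
from h import *
T=np.load('pics/top.npz');S=np.load('pics/side.npz')
def keys(c,x,y,w,h):
    g=cv2.cvtColor(c['color'],cv2.COLOR_BGR2GRAY)[y:y+h,x:x+w]
    g=cv2.resize(g,None,fx=6,fy=6,interpolation=cv2.INTER_CUBIC)
    n,l,st,ce=cv2.connectedComponentsWithStats((g<50).astype('uint8'))
    return [((ce[i][0]+.5)/6-.5+x,(ce[i][1]+.5)/6-.5+y,st[i][4]/36) for i in range(1,n) if 4<st[i][4]/36<200]
kt=keys(T,333,235,50,38);ks=keys(S,246,281,40,44)
for k in kt:print('T',np.round(k,1))
for k in ks:print('S',np.round(k,1))
print('a',two(T,(279,177),S,(298,193.5)),'b',two(T,(304.6,184.5),S,(299.5,207)))
for n,k in(('T',kt),('S',ks)):
  for q in k: print(n,np.round(onz(T if n=='T' else S,q[0],q[1],50),1))
```

```text
T [333.4 242.4  22.8]
T [341.8 244.2  16.6]
T [353.1 245.7   9. ]
T [361.3 246.8   8.4]
T [341.8 258.9  40. ]
T [365.6 262.4  30.3]
S [269.5 287.   22.2]
S [255.4 292.5  49.4]
S [271.9 295.7  15.5]
S [249.2 309.9  45.9]
S [273.9 302.1  16.3]
S [260.2 311.2  41.1]
S [278.6 322.8  47.1]
a (array([671.30708988,   6.23058554, 247.88668655]), np.float64(0.06055955947595902)) b (array([644.78928509, -77.4505417 , 254.18983518]), np.float64(2.341192555577184))
T [ 477.  -193.6   50. ]
T [ 470.9 -224.3   50. ]
T [ 466.4 -265.8   50. ]
T [ 462.6 -295.9   50. ]
T [ 417.1 -224.3   50. ]
T [ 406.2 -310.9   50. ]
S [ 470.9 -229.1   50. ]
S [ 415.4 -236.2   50. ]
S [ 465.2 -270.5   50. ]
S [ 371.2 -303.5   50. ]
S [ 461.8 -300.8   50. ]
S [ 404.5 -322.1   50. ]
S [ 446.3 -390.3   50. ]
```

Emit:
drive_tool(
  motion=[
    {"fingers": 0, "linear": [-0.027, -0.02, -0.005], "twist": 0},
    {"fingers": 0, "linear": [-0.027, -0.02, -0.005], "twist": 0},
    {"fingers": 0, "linear": [-0.027, -0.02, -0.005], "twist": 0},
    {"fingers": 0, "linear": [-0.027, -0.02, -0.005], "twist": 0},
    {"fingers": 0, "linear": [-0.027, -0.02, -0.005], "twist": 0},
  ],
)

```text
clock: 0.52
eef_pos: [347.3, 445.9, 233.8]
tool_rot: [-3.141, -0.0, 2.723]
force: [-0.0, 0.4, 0.3]
width: 25.8
gripper_force: 0.0
```

Emit:
drive_tool(
  motion=[
    {"fingers": 0, "linear": [-0.027, -0.02, -0.005], "twist": 0},
    {"fingers": 0, "linear": [-0.027, -0.02, -0.005], "twist": 0},
    {"fingers": 0, "linear": [-0.027, -0.02, -0.005], "twist": 0},
    {"fingers": 0, "linear": [-0.027, -0.02, -0.005], "twist": 0},
    {"fingers": 0, "linear": [-0.027, -0.02, -0.005], "twist": 0},
  ],
)

```text
clock: 0.93
eef_pos: [429.9, 299.6, 259.0]
tool_rot: [-3.141, -0.0, 2.723]
force: [0.5, 0.7, 0.3]
width: -0.1
gripper_force: 0.0
```

Emit:
drive_tool(
  motion=[
    {"fingers": 0, "linear": [-0.0134, -0.0323, 0], "twist": 0},
    {"fingers": 0, "linear": [-0.0134, -0.0323, 0], "twist": 0},
    {"fingers": 0, "linear": [-0.0134, -0.0323, 0], "twist": 0},
    {"fingers": 0, "linear": [-0.0134, -0.0323, 0], "twist": 0},
    {"fingers": 0, "linear": [-0.0134, -0.0323, 0], "twist": 0},
  ],
)

```text
clock: 1.35
eef_pos: [424.6, 124.8, 258.8]
tool_rot: [-3.141, -0.0, 2.723]
force: [0.4, -0.4, 0.2]
width: 0.1
gripper_force: 0.0
```

Emit:
drive_tool(
  motion=[
    {"fingers": 0, "linear": [-0.0134, -0.0323, 0], "twist": 0},
    {"fingers": 0, "linear": [-0.0134, -0.0323, 0], "twist": 0},
    {"fingers": 0, "linear": [-0.0134, -0.0323, 0], "twist": 0},
    {"fingers": 0, "linear": [-0.0134, -0.0323, 0], "twist": 0},
    {"fingers": 0, "linear": [-0.0134, -0.0323, 0], "twist": 0},
  ],
)

```text
clock: 1.77
eef_pos: [420.1, -49.8, 259.0]
tool_rot: [3.142, -0.0, 2.723]
force: [-0.1, 0.5, 0.4]
width: -0.1
gripper_force: 0.0
```

Emit:
drive_tool(
  motion=[
    {"fingers": 0, "linear": [-0.0134, -0.0323, 0], "twist": 0},
    {"fingers": 0, "linear": [-0.0134, -0.0323, 0], "twist": 0},
    {"fingers": 0, "linear": [-0.0134, -0.0323, 0], "twist": 0},
    {"fingers": 0, "linear": [-0.0134, -0.0323, 0], "twist": 0},
    {"fingers": 0, "linear": [0, 0, 0], "twist": 0},
  ],
)

```text
clock: 2.18
eef_pos: [416.0, -195.8, 259.2]
tool_rot: [-3.137, 0.003, 2.713]
force: [0.6, -0.5, -1.0]
width: 0.1
gripper_force: 0.0
```

Run:
```python
from h import *
w=grab('wrist')
print(-w['R'].T@np.ravel(w['t']),w['R'][2],w['K'][0,0],w['k1'],monitor.read_state()['eef_pos'])
cv2.imwrite('pics/w1.png',cv2.convertScaleAbs(w['color'],alpha=1.5))
```

```text
[ 343.6796053  -162.96558884  423.55853627] [ 0.27836999 -0.12939429 -0.95171806] 361.41297982231 -0.09093466558846845 [ 416.18746531 -191.95915307  258.87267766]
```

View pics/w1.png

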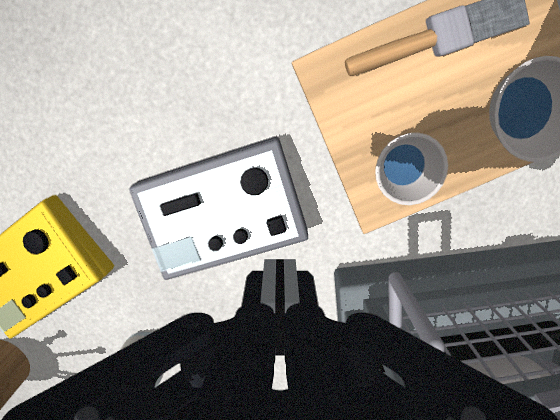

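The wrist view shows the stop key at (255,181), the bar key at (181,205) and the start key at (277,225). The mill's front edge and handle are on the right at about (415,310).

Run:
```python
from h import *
w=np.load('pics/wrist.npz');T=np.load('pics/top.npz')
for n,p,q,z in(('stop',(255,181),(341.8,258.9),49),('bar',(181,205),(365.6,262.4),49),('start',(277,225),(341.8,244.2),55),('less',(216,243),(361.3,246.8),55)):
    print(n,np.round(onz(w,*p,z),1),np.round(onz(T,*q,z),1))
s=monitor.read_state(); print(s['eef_pos'],s['tool_rot'])
```

```text
stop [ 415.4 -225.3   49. ] [ 417.3 -224.3   49. ]
bar [ 405.9 -310.8   49. ] [ 406.2 -311.    49. ]
start [ 468.5 -223.9   55. ] [ 470.6 -223.7   55. ]
less [ 459.9 -294.5   55. ] [ 462.3 -294.9   55. ]
[ 416.18746531 -191.95915307  258.87267766] [-3.13984288e+00  3.48421601e-04  2.71540002e+00]
```

Emit:
drive_tool(
  motion=[
    {"fingers": 0, "linear": [-0.0135, -0.03, 0], "twist": 0},
    {"fingers": 0, "linear": [0, 0, 0.04], "twist": 0},
    {"fingers": 0, "linear": [0, 0, 0.04], "twist": 0},
    {"fingers": 0, "linear": [0, 0, 0.04], "twist": 0},
    {"fingers": 0, "linear": [0, 0, 0.04], "twist": 0},
  ],
)

```text
clock: 2.65
eef_pos: [417.5, -219.6, 97.6]
tool_rot: [3.141, 0.001, 2.724]
force: [0.6, 0.4, -0.9]
width: 0.3
gripper_force: 0.0
```

Emit:
drive_tool(
  motion=[
    {"fingers": 0, "linear": [0, 0, 0.025], "twist": 0},
    {"fingers": 0, "linear": [0, 0, 0.01], "twist": 0},
    {"fingers": 0, "linear": [0, 0, 0], "twist": 0},
    {"fingers": 0, "linear": [0, 0, 0], "twist": 0},
  ],
)

```text
clock: 2.98
eef_pos: [417.1, -219.9, 63.6]
tool_rot: [3.141, -0.002, 2.724]
force: [0.6, 0.6, 0.5]
width: 0.6
gripper_force: 0.0
```

Emit:
drive_tool(
  motion=[
    {"fingers": 0, "linear": [-0.002, -0.0045, 0.008], "twist": 0},
    {"fingers": 0, "linear": [0, 0, 0.004], "twist": 0},
    {"fingers": 0, "linear": [0, 0, 0.004], "twist": 0},
    {"fingers": 0, "linear": [0, 0, 0.003], "twist": 0},
    {"fingers": 0, "linear": [0, 0, 0], "twist": 0},
  ],
)

```text
clock: 3.4
eef_pos: [417.1, -225.7, 44.8]
tool_rot: [3.141, -0.0, 2.723]
force: [-0.4, 0.2, -0.6]
width: -0.1
gripper_force: 0.0
```

Emit:
drive_tool(
  motion=[
    {"fingers": 0, "linear": [0, 0, 0.003], "twist": 0},
    {"fingers": 0, "linear": [0, 0, 0], "twist": 0},
    {"fingers": 0, "linear": [0, 0, 0], "twist": 0},
  ],
)

```text
clock: 3.65
eef_pos: [417.2, -225.8, 42.0]
tool_rot: [3.142, -0.0, 2.723]
force: [-1.0, 0.1, -0.4]
width: 0.1
gripper_force: 0.0
```

Emit:
drive_tool(
  motion=[
    {"fingers": 0, "linear": [0, 0, 0.003], "twist": 0},
    {"fingers": 0, "linear": [0, 0, 0], "twist": 0},
    {"fingers": 0, "linear": [0, 0, 0], "twist": 0},
  ],
)

```text
clock: 3.9
eef_pos: [417.2, -225.8, 38.9]
tool_rot: [3.142, -0.0, 2.723]
force: [0.5, -0.5, -0.6]
width: -0.1
gripper_force: 0.0
```

Emit:
drive_tool(
  motion=[
    {"fingers": 0, "linear": [0, 0, 0.002], "twist": 0},
    {"fingers": 0, "linear": [0, 0, 0], "twist": 0},
    {"fingers": 0, "linear": [0, 0, 0], "twist": 0},
  ],
)

```text
clock: 4.15
eef_pos: [417.2, -225.9, 36.9]
tool_rot: [3.142, -0.0, 2.723]
force: [0.2, -0.3, -0.3]
width: -0.0
gripper_force: 0.0
```

Emit:
drive_tool(
  motion=[
    {"fingers": 0, "linear": [0, 0, 0.002], "twist": 0},
    {"fingers": 0, "linear": [0, 0, 0], "twist": 0},
    {"fingers": 0, "linear": [0, 0, 0], "twist": 0},
  ],
)

```text
clock: 4.4
eef_pos: [417.2, -225.8, 34.9]
tool_rot: [3.142, -0.0, 2.723]
force: [0.5, 0.1, -0.4]
width: -0.3
gripper_force: 0.0
```

Run:
```python
from h import *
d=grab('side');w=grab('wrist')
f=lambda im,x,y,w,h,W,H:cv2.resize(cv2.convertScaleAbs(im[y:y+h,x:x+w],alpha=1.6,beta=10),(W,H),interpolation=cv2.INTER_CUBIC)
cv2.imwrite('pics/crop2.png',np.hstack([f(d['color'],220,250,100,100,400,400),f(w['color'],180,130,200,200,400,400)]))
```

```text
(no output)
```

View pics/crop2.png

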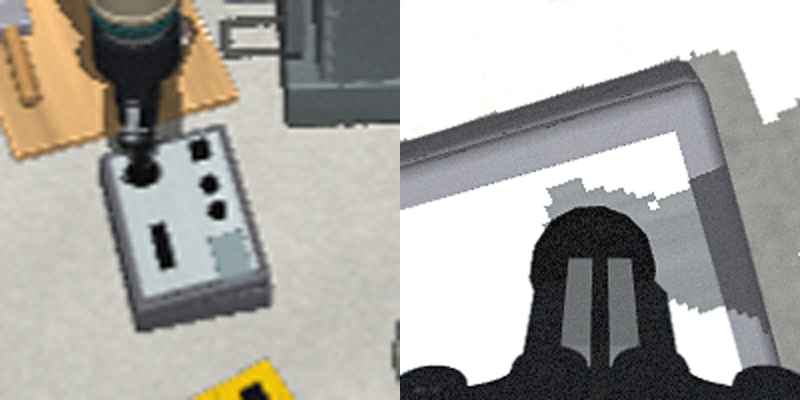

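The fingertips are right over the stop key and nearly touching it, so I'll keep going down.

Emit:
drive_tool(
  motion=[
    {"fingers": 0, "linear": [0, 0, 0.0015], "twist": 0},
    {"fingers": 0, "linear": [0, 0, 0], "twist": 0},
    {"fingers": 0, "linear": [0, 0, 0], "twist": 0},
  ],
)

```text
clock: 4.75
eef_pos: [417.2, -225.9, 33.4]
tool_rot: [3.142, -0.0, 2.723]
force: [-0.3, -0.5, -0.1]
width: -0.1
gripper_force: 0.0
```

Emit:
drive_tool(
  motion=[
    {"fingers": 0, "linear": [0, 0, 0.0015], "twist": 0},
    {"fingers": 0, "linear": [0, 0, 0], "twist": 0},
    {"fingers": 0, "linear": [0, 0, 0], "twist": 0},
  ],
)

```text
clock: 5.0
eef_pos: [417.2, -225.9, 31.9]
tool_rot: [3.142, -0.0, 2.723]
force: [-0.2, 0.5, -0.5]
width: 0.2
gripper_force: 0.0
```

Emit:
drive_tool(
  motion=[
    {"fingers": 0, "linear": [0, 0, 0.0015], "twist": 0},
    {"fingers": 0, "linear": [0, 0, 0], "twist": 0},
    {"fingers": 0, "linear": [0, 0, 0], "twist": 0},
  ],
)

```text
clock: 5.25
eef_pos: [417.2, -225.9, 30.4]
tool_rot: [3.142, -0.0, 2.723]
force: [0.4, 0.6, -0.6]
width: -0.2
gripper_force: 0.0
```

Run:
```python
from h import *
T=np.load('pics/top.npz');S=np.load('pics/side.npz');W=np.load('pics/wrist.npz')
for z in(50,40,30.4,25): print(z,proj(S,(417.2,-225.9,z)),proj(T,(417.2,-225.9,z)))
print('wrist tcp',proj(W,(417.2,-225.9,34.9)))
for n,p,q in(('stop',(341.8,258.9),(255.4,292.5)),('start',(341.8,244.2),(269.5,287)),('more',(353.1,245.7),(271.9,295.7)),('less',(361.3,246.8),(273.9,302.1)),('bar',(365.6,262.4),(260.2,311.2))):
    S0=S; print(n,two(T,p,S,q))
# white sheet corners top & side
for c,n,(x,y,w,h) in((T,'T',(328,232,62,48)),):
    m=(cv2.cvtColor(c['color'],cv2.COLOR_BGR2GRAY)[y:y+h,x:x+w]>135).astype('uint8')
d=cams.get_image('side')['color']; cv2.imwrite('pics/s3.png',d)
a=cv2.resize(cv2.convertScaleAbs(d[270:320,235:295],alpha=1.6,beta=10),(480,400),interpolation=cv2.INTER_NEAREST)
cv2.imwrite('pics/crop3.png',a)
```

```text
50 [254.93990004 290.33001617] [342.27646218 258.91939793]
40 [255.03833699 292.21890086] [341.91643036 259.03827368]
30.4 [255.13217478 294.02024471] [341.57529846 259.15090661]
25 [255.18467638 295.02838712] [341.38531635 259.21363277]
wrist tcp [280.4604534  257.67470792]
stop (array([ 418.14113332, -225.81612966,   37.95499462]), np.float64(0.7117498633587688))
start (array([ 471.82073087, -225.08681278,   45.28089494]), np.float64(0.9361734496215545))
more (array([ 466.63000942, -266.58507686,   45.06165559]), np.float64(0.05608880725132822))
less (array([ 463.20311498, -296.70341054,   45.19398503]), np.float64(0.2377978546541737))
bar (array([ 406.88208791, -313.03762748,   38.69672232]), np.float64(0.6451954554915735))
```

View pics/crop3.png

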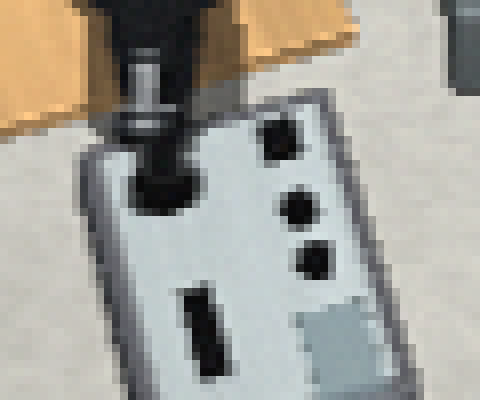

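Run:
```python
from h import *
W1=dict(np.load('pics/wrist.npz')) 
w=cams.get_image('wrist'); print(-w['R'].T@np.ravel(w['t']))
w1=cv2.imread('pics/w1.png')
g=cv2.cvtColor(w['color'],cv2.COLOR_BGR2GRAY); cv2.imwrite('pics/w2.png',cv2.convertScaleAbs(w['color'],alpha=1.5))
n,l,st,ce=cv2.connectedComponentsWithStats((g<40).astype('uint8'))
for i in range(1,n):
    if st[i][4]>60: print(st[i],ce[i])
s=monitor.read_state();print(s['eef_pos'],s['force'],np.round(s['tau'],2))
```

```text
[ 344.70058887 -194.57183268  195.00010141]
[    2   237   558   183 43017] [282.04419183 368.06862403]
[  65  288   91   49 2552] [110.95768025 312.24960815]
[ 417.21031747 -225.90799255   30.47160965] [-0.00366793 -0.46171982 -0.34373511] [  0.   -47.05   2.28  -6.93   0.     0.     0.  ]
```

View pics/w2.png

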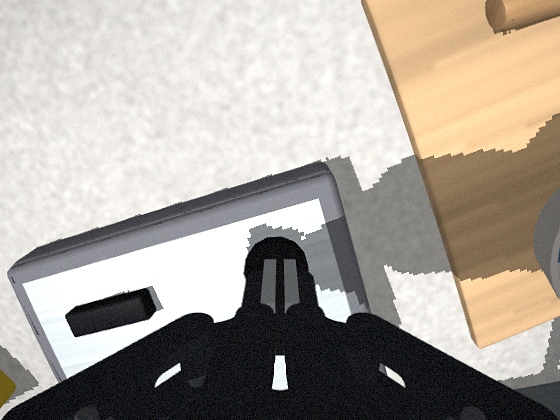

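Run:
```python
from h import *
w=cams.get_image('wrist'); R=w['R'];print(R[2])
a=dict(w); 
dz=Rz=cv2.Rodrigues(np.array([0,0,-0.007]))[0]
for rz in(0,-.007):
    Q=cv2.Rodrigues(np.array([0,0,rz]))[0]
    b=dict(w); b['R']=R@Q.T; b['t']=-b['R']@np.array([343.68,-162.97,423.56])
    if rz==0:print('f',b['R'][2])
    for n,p,q in(('white corner',(318,200),(271,152)),('box corner',(326,165),(279,138)),('bar',(111,308),(181,205)),('board corner',(475,348),(367,233))):
        print(n,two(a,p,b,q))
```

```text
[ 0.27906892 -0.12190454 -0.95250187]Traceback (most recent call last):
  File "<stdin>", line 6, in <module>
cv2.error: OpenCV(4.12.0) /io/opencv/modules/calib3d/src/calibration_base.cpp:151: error: (-210:Unsupported format or combination of formats) The matrices must have 32f or 64f data type in function 'Rodrigues'
```

Run:
```python
from h import *
w=cams.get_image('wrist'); R=w['R']
a=dict(w)
for rz in(0.,-.007,-.014):
    Q=cv2.Rodrigues(np.array([0,0,rz]))[0]
    b=dict(w); b['R']=R@Q.T; b['t']=-b['R']@np.array([343.68,-162.97,423.56])
    print(b['R'][2])
    for n,p,q in(('white corner',(318,200),(271,152)),('box corner',(326,165),(279,138)),('bar',(111,308),(181,205)),('board corner',(475,348),(367,233))):
        print(n,two(a,p,b,q))
```

```text
[ 0.27910979 -0.12192518 -0.95248726]
white corner (array([ 397.56421726, -196.83356959,   27.69208246]), np.float64(1.3244045529534987))
box corner (array([ 392.04965928, -184.87641373,  -12.67576448]), np.float64(2.409357855096516))
bar (array([ 406.0899431 , -312.34984849,   41.33780127]), np.float64(5.168352127783017))
board corner (array([ 5.45424332e+02, -1.34205612e+02,  4.36717654e-01]), np.float64(9.73646143769463))
[ 0.27824948 -0.12387595 -0.95248726]
white corner (array([ 397.03999223, -196.92818666,   29.49967196]), np.float64(1.056791088854262))
box corner (array([ 391.62727411, -185.03576513,  -10.62430634]), np.float64(2.230812420154011))
bar (array([ 405.5095714 , -312.44487702,   41.5641259 ]), np.float64(4.0444013159973675))
board corner (array([ 545.19945211, -134.98606613,    0.89824042]), np.float64(8.349493433800525))
[ 0.27737554 -0.12582064 -0.95248726]
white corner (array([ 396.51493589, -197.02012354,   31.30996036]), np.float64(0.7940728295155043))
box corner (array([ 391.20521292, -185.19304885,   -8.57746595]), np.float64(2.05615877072143))
bar (array([ 404.90994534, -312.49677597,   41.85990349]), np.float64(2.923246708025397))
board corner (array([ 544.92644691, -135.77552717,    1.41938512]), np.float64(6.968481106328104))
```

Emit:
drive_tool(
  motion=[
    {"fingers": 0, "linear": [0, 0, 0.0015], "twist": 0},
    {"fingers": 0, "linear": [0, 0, 0], "twist": 0},
    {"fingers": 0, "linear": [0, 0, 0], "twist": 0},
  ],
)

```text
clock: 5.7
eef_pos: [417.2, -225.8, 28.9]
tool_rot: [3.142, -0.0, 2.723]
force: [0.1, 0.0, -0.1]
width: -0.5
gripper_force: 0.0
```

Emit:
drive_tool(
  motion=[
    {"fingers": 0, "linear": [0, 0, 0.0015], "twist": 0},
    {"fingers": 0, "linear": [0, 0, 0], "twist": 0},
    {"fingers": 0, "linear": [0, 0, 0], "twist": 0},
  ],
)

```text
clock: 5.95
eef_pos: [417.4, -226.0, 27.5]
tool_rot: [3.142, 0.0, 2.723]
force: [0.9, -0.5, 1.4]
width: -0.1
gripper_force: 0.7
```

Emit:
drive_tool(
  motion=[
    {"fingers": 0, "linear": [0, 0, 0.0015], "twist": 0},
    {"fingers": 0, "linear": [0, 0, 0], "twist": 0},
    {"fingers": 0, "linear": [0, 0, 0], "twist": 0},
  ],
)

```text
clock: 6.2
eef_pos: [417.5, -226.0, 26.1]
tool_rot: [3.142, 0.001, 2.723]
force: [0.1, 0.8, 2.4]
width: 0.1
gripper_force: 1.2
```

Emit:
drive_tool(
  motion=[
    {"fingers": 0, "linear": [0, 0, 0.0015], "twist": 0},
    {"fingers": 0, "linear": [0, 0, 0], "twist": 0},
    {"fingers": 0, "linear": [0, 0, 0], "twist": 0},
  ],
)

```text
clock: 6.45
eef_pos: [417.7, -226.0, 24.6]
tool_rot: [3.142, 0.001, 2.723]
force: [1.2, 0.3, 2.0]
width: -0.2
gripper_force: 1.6
```

Emit:
drive_tool(
  motion=[
    {"fingers": 0, "linear": [0, 0, 0.0015], "twist": 0},
    {"fingers": 0, "linear": [0, 0, 0], "twist": 0},
    {"fingers": 0, "linear": [0, 0, 0], "twist": 0},
  ],
)

```text
clock: 6.7
eef_pos: [417.8, -226.0, 23.1]
tool_rot: [3.142, 0.001, 2.723]
force: [2.1, 0.2, 3.8]
width: -0.0
gripper_force: 2.0
```

Emit:
drive_tool(
  motion=[
    {"fingers": 0, "linear": [0, 0, 0.0015], "twist": 0},
    {"fingers": 0, "linear": [0, 0, 0], "twist": 0},
    {"fingers": 0, "linear": [0, 0, 0], "twist": 0},
  ],
)

```text
clock: 6.95
eef_pos: [418.0, -226.1, 21.7]
tool_rot: [3.142, 0.001, 2.723]
force: [2.6, 1.5, 5.7]
width: -0.2
gripper_force: 2.8
```

Emit:
drive_tool(
  motion=[
    {"fingers": 0, "linear": [0, 0, 0.0015], "twist": 0},
    {"fingers": 0, "linear": [0, 0, 0], "twist": 0},
    {"fingers": 0, "linear": [0, 0, 0], "twist": 0},
  ],
)

```text
clock: 7.2
eef_pos: [418.1, -226.1, 21.3]
tool_rot: [3.141, 0.002, 2.723]
force: [-0.2, 1.9, 19.1]
width: 0.0
gripper_force: 9.3
```

Emit:
drive_tool(
  motion=[
    {"fingers": 0, "linear": [0, 0, -0.035], "twist": 0},
    {"fingers": 0, "linear": [-0.0083, -0.0277, 0], "twist": 0},
    {"fingers": 0, "linear": [-0.0083, -0.0277, 0], "twist": 0},
    {"fingers": 0, "linear": [-0.0083, -0.0277, 0], "twist": 0},
    {"fingers": 0, "linear": [0, 0, 0], "twist": 0},
  ],
)

```text
clock: 7.62
eef_pos: [403.9, -318.9, 55.0]
tool_rot: [-3.137, 0.002, 2.715]
force: [0.7, -0.6, -0.1]
width: -0.0
gripper_force: 0.0
```

Emit:
drive_tool(
  motion=[
    {"fingers": 0, "linear": [0, 0, 0], "twist": 0},
    {"fingers": 0, "linear": [0, 0, 0], "twist": 0},
  ],
)

```text
clock: 7.78
eef_pos: [404.9, -310.8, 54.3]
tool_rot: [3.141, -0.003, 2.722]
force: [0.4, 1.4, -0.4]
width: -0.2
gripper_force: 0.0
```

Run:
```python
from h import *
d=grab('side');w=grab('wrist'); s=monitor.read_state(); p=s['eef_pos']; print(p)
print(proj(d,p),proj(w,p),proj(d,(p[0],p[1],p[2]+20)))
f=lambda im,x,y,w,h,W,H:cv2.resize(cv2.convertScaleAbs(im[y:y+h,x:x+w],alpha=1.6,beta=10),(W,H),interpolation=cv2.INTER_NEAREST)
cv2.imwrite('pics/crop4.png',np.hstack([f(d['color'],235,275,50,50,400,400),f(w['color'],230,180,100,100,400,400)]))
```

```text
[ 405.76319656 -310.14531276   54.46879362]
[259.39634636 307.69883443] [281.03723102 258.30619813] [259.22225936 303.86006848]
```

View pics/crop4.png

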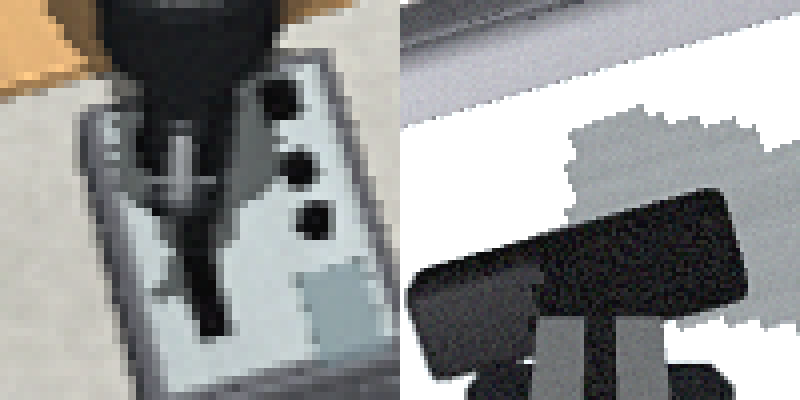

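Emit:
drive_tool(
  motion=[
    {"fingers": 0, "linear": [0, 0, 0.005], "twist": 0},
    {"fingers": 0, "linear": [0, 0, 0.005], "twist": 0},
    {"fingers": 0, "linear": [0, 0, 0], "twist": 0},
    {"fingers": 0, "linear": [0, 0, 0], "twist": 0},
  ],
)

```text
clock: 8.22
eef_pos: [406.0, -311.2, 44.4]
tool_rot: [3.141, -0.001, 2.723]
force: [-1.0, -0.6, -0.3]
width: -0.3
gripper_force: 0.0
```

Emit:
drive_tool(
  motion=[
    {"fingers": 0, "linear": [0, 0, 0.004], "twist": 0},
    {"fingers": 0, "linear": [0, 0, 0], "twist": 0},
    {"fingers": 0, "linear": [0, 0, 0], "twist": 0},
  ],
)

```text
clock: 8.47
eef_pos: [406.1, -311.8, 40.8]
tool_rot: [3.142, -0.0, 2.723]
force: [0.6, 0.9, -0.9]
width: 0.1
gripper_force: 0.0
```

Emit:
drive_tool(
  motion=[
    {"fingers": 0, "linear": [0, 0, 0.002], "twist": 0},
    {"fingers": 0, "linear": [0, 0, 0], "twist": 0},
    {"fingers": 0, "linear": [0, 0, 0], "twist": 0},
  ],
)

```text
clock: 8.72
eef_pos: [406.1, -311.9, 38.9]
tool_rot: [3.142, -0.0, 2.723]
force: [-1.0, 0.0, -0.7]
width: 0.2
gripper_force: 0.0
```

Emit:
drive_tool(
  motion=[
    {"fingers": 0, "linear": [0, 0, 0.004], "twist": 0},
    {"fingers": 0, "linear": [0, 0, 0], "twist": 0},
    {"fingers": 0, "linear": [0, 0, 0], "twist": 0},
  ],
)

```text
clock: 8.97
eef_pos: [406.0, -311.8, 34.7]
tool_rot: [3.141, -0.001, 2.723]
force: [0.5, -0.6, -0.5]
width: 0.1
gripper_force: 0.0
```

Emit:
drive_tool(
  motion=[
    {"fingers": 0, "linear": [0, 0, 0.003], "twist": 0},
    {"fingers": 0, "linear": [0, 0, 0], "twist": 0},
    {"fingers": 0, "linear": [0, 0, 0], "twist": 0},
  ],
)

```text
clock: 9.22
eef_pos: [406.1, -311.8, 31.8]
tool_rot: [3.141, -0.0, 2.723]
force: [-0.6, -0.4, -0.6]
width: 0.1
gripper_force: 0.0
```

Emit:
drive_tool(
  motion=[
    {"fingers": 0, "linear": [0, 0, 0.003], "twist": 0},
    {"fingers": 0, "linear": [0, 0, 0.003], "twist": 0},
    {"fingers": 0, "linear": [0, 0, 0], "twist": 0},
    {"fingers": 0, "linear": [0, 0, 0], "twist": 0},
  ],
)

```text
clock: 9.55
eef_pos: [406.6, -312.1, 26.0]
tool_rot: [-3.142, 0.001, 2.723]
force: [1.2, 0.1, 2.5]
width: -0.2
gripper_force: 1.2
```

Emit:
drive_tool(
  motion=[
    {"fingers": 0, "linear": [0, 0, 0.002], "twist": 0},
    {"fingers": 0, "linear": [0, 0, 0], "twist": 0},
    {"fingers": 0, "linear": [0, 0, 0], "twist": 0},
  ],
)

```text
clock: 9.8
eef_pos: [406.8, -312.2, 24.2]
tool_rot: [-3.141, 0.001, 2.723]
force: [1.7, 0.1, 2.6]
width: -0.2
gripper_force: 1.7
```

Emit:
drive_tool(
  motion=[
    {"fingers": 0, "linear": [0, 0, 0.0015], "twist": 0},
    {"fingers": 0, "linear": [0, 0, 0], "twist": 0},
    {"fingers": 0, "linear": [0, 0, 0], "twist": 0},
  ],
)

```text
clock: 10.05
eef_pos: [406.9, -312.2, 22.7]
tool_rot: [-3.141, 0.001, 2.723]
force: [3.0, -0.6, 4.9]
width: 0.2
gripper_force: 2.2
```

Emit:
drive_tool(
  motion=[
    {"fingers": 0, "linear": [0, 0, 0.0015], "twist": 0},
    {"fingers": 0, "linear": [0, 0, 0], "twist": 0},
    {"fingers": 0, "linear": [0, 0, 0], "twist": 0},
  ],
)

```text
clock: 10.3
eef_pos: [407.1, -312.3, 21.4]
tool_rot: [-3.141, 0.002, 2.723]
force: [3.2, -0.1, 7.1]
width: 0.1
gripper_force: 3.5
```

Emit:
drive_tool(
  motion=[
    {"fingers": 0, "linear": [0, 0, -0.03], "twist": 0},
    {"fingers": 0, "linear": [0, 0, -0.04], "twist": 0},
    {"fingers": 0, "linear": [0, 0, -0.04], "twist": 0},
    {"fingers": 0, "linear": [0, 0, -0.04], "twist": 0},
    {"fingers": 0, "linear": [0, 0, -0.04], "twist": 0},
  ],
)

```text
clock: 10.72
eef_pos: [404.2, -311.1, 211.9]
tool_rot: [3.141, -0.004, 2.722]
force: [1.8, -0.0, 0.5]
width: 0.4
gripper_force: 0.0
```

Emit:
drive_tool(
  motion=[
    {"fingers": 0, "linear": [0, 0, -0.04], "twist": 0},
    {"fingers": 0, "linear": [0, 0, -0.04], "twist": 0},
    {"fingers": 0, "linear": [0, 0, -0.04], "twist": 0},
    {"fingers": 0, "linear": [0, 0, -0.04], "twist": 0},
    {"fingers": 0, "linear": [0, 0, -0.04], "twist": -0.11},
  ],
)

```text
clock: 11.13
eef_pos: [404.4, -311.2, 412.1]
tool_rot: [3.141, -0.003, 2.833]
force: [0.5, -0.6, -0.1]
width: -0.4
gripper_force: 0.0
```

Emit:
drive_tool(
  motion=[
    {"fingers": 0, "linear": [-0.003, 0.0375, 0], "twist": 0},
    {"fingers": 0, "linear": [-0.003, 0.0375, 0], "twist": 0},
    {"fingers": 0, "linear": [-0.003, 0.0375, 0], "twist": 0},
    {"fingers": 0, "linear": [-0.003, 0.0375, 0], "twist": 0},
    {"fingers": 0, "linear": [-0.003, 0.0375, 0], "twist": 0},
  ],
)

```text
clock: 11.55
eef_pos: [476.4, -136.3, 410.0]
tool_rot: [-3.141, -0.003, 2.832]
force: [0.6, -0.4, 0.6]
width: -0.1
gripper_force: 0.0
```

Emit:
drive_tool(
  motion=[
    {"fingers": 0, "linear": [-0.003, 0.0375, 0], "twist": 0},
    {"fingers": 0, "linear": [-0.003, 0.0375, 0], "twist": 0},
    {"fingers": 0, "linear": [-0.003, 0.0375, 0], "twist": 0},
    {"fingers": 0, "linear": [0, 0, 0], "twist": 0},
    {"fingers": 0, "linear": [0, 0, 0], "twist": 0},
  ],
)

```text
clock: 11.97
eef_pos: [519.5, -31.2, 409.4]
tool_rot: [-3.141, -0.004, 2.838]
force: [-2.0, -0.7, 0.3]
width: -0.2
gripper_force: 0.0
```

Emit:
drive_tool(
  motion=[
    {"fingers": 0.75, "linear": [0, 0, 0], "twist": 0},
    {"fingers": 0.75, "linear": [0, 0, 0], "twist": 0},
    {"fingers": 0.75, "linear": [0, 0, 0], "twist": 0},
  ],
)

```text
clock: 12.22
eef_pos: [519.6, -35.2, 410.8]
tool_rot: [-3.141, -0.001, 2.83]
force: [-1.2, 0.2, -0.3]
width: 36.0
gripper_force: 0.0
```

Run:
```python
from h import *
w=grab('wrist'); s=monitor.read_state(); print(s['eef_pos'],s['tool_rot'],s['qpos'])
np.savez('pics/wm.npz',**{k:w[k] for k in('K','k1','R','t','color')})
cv2.imwrite('pics/w3.png',cv2.convertScaleAbs(w['color'],alpha=1.8,beta=15))
```

```text
[519.72120157 -34.99474798 410.94792722] [-3.14100525e+00 -3.31046867e-04  2.83007467e+00] [-0.04882639  0.27063753  0.08430371  1.54474331 -0.02270794  1.32766738
  1.29717921]
```

View pics/w3.png

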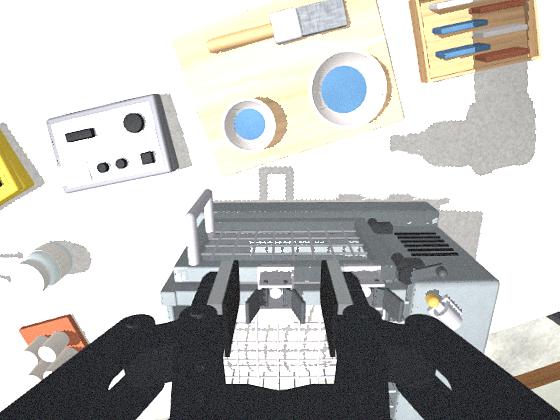

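Run:
```python
from h import *
w=np.load('pics/wm.npz');T=np.load('pics/top.npz')
f=lambda im,x,y,w,h,W,H:cv2.resize(cv2.convertScaleAbs(im[y:y+h,x:x+w],alpha=1.8,beta=15),(W,H),interpolation=cv2.INTER_CUBIC)
a=f(w['color'],170,180,250,150,800,480)
for u in range(180,420,20): cv2.putText(a,str(u),(int((u-170)*3.2),8),0,.3,(0,0,255)); cv2.line(a,(int((u-170)*3.2),8),(int((u-170)*3.2),14),(0,0,255))
for v in range(190,330,20): cv2.putText(a,str(v),(0,int((v-180)*3.2)),0,.3,(0,0,255))
cv2.imwrite('pics/crop5.png',a)
for z in(226,302): print(onz(T,320.5,223.5,z),onz(T,279.2,177,z),onz(T,304.6,184.5,z))
```

```text
[ 522.84308413 -132.04398075  226.        ] [676.79512843   6.193755   226.        ] [652.53603588 -78.74384659 226.        ]
[ 512.70868417 -126.09945994  302.        ] [657.66833166   4.06375767 302.        ] [634.82622183 -75.91260667 302.        ]
```

View pics/crop5.png

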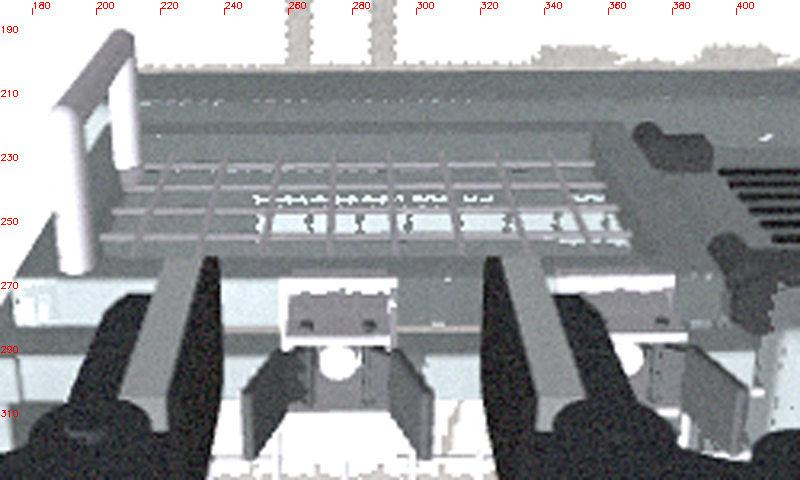

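The crop shows the handle's upper bar corner at (192,214) and its lower corner at (208,192). Catch b's ear tops run from column 246.6 to 304.4, rows 302–323. Catch a's right-hand ear top is at column ≈403. Next I'll turn these into positions.

Run:
```python
from h import *
w=np.load('pics/wm.npz'); s=monitor.read_state(); print(s['eef_pos'])
c=lambda x,y:(170+(x+.5)/3.2-.5,180+(y+.5)/3.2-.5)
P=lambda n,x,y,z:print(n,np.round(onz(w,*c(x,y),z),1))
P('bL front',245,390,311);P('bL back',245,457,311);P('bR front',430,388,311);P('bR back',430,457,311)
P('bfootL',283,347,286);P('bfootR',392,347,286)
P('aR front',745,385,311);P('aR back',745,455,311)
P('afootR',685,345,286)
P('bar up',70,107,224);P('bar low',122,38,143)
P('gate/roof edge L',15,275,240);P('bed front L',135,70,60);P('bed front R',800,70,60)
print('finger tips',c(215,258),c(490,258))
```

```text
[519.72120157 -34.99474798 410.94792722]
bL front [595.3 -89.3 311. ]
bL back [615.1 -96.4 311. ]
bR front [609.6 -42.7 311. ]
bR back [630.4 -48.8 311. ]
bfootL [599.5 -81.6 286. ]
bfootR [609.  -52.1 286. ]
aR front [635.5  37.4 311. ]
aR back [657.5  33.2 311. ]
afootR [634.7  27.9 286. ]
bar up [ 529.1 -133.7  224. ]
bar low [ 528.6 -131.8  143. ]
gate/roof edge L [ 573.1 -167.2  240. ]
bed front L [ 561.1 -154.7   60. ]
bed front R [656.7 143.1  60. ]
finger tips (236.84375, 260.28125) (322.78125, 260.28125)
```

Emit:
drive_tool(
  motion=[
    {"fingers": 0.78, "linear": [-0.0247, 0.0202, 0], "twist": 0},
    {"fingers": 0.78, "linear": [-0.0247, 0.0202, 0], "twist": 0},
    {"fingers": 0.78, "linear": [-0.0247, 0.0202, 0], "twist": 0},
    {"fingers": 0.78, "linear": [-0.0247, 0.0202, 0], "twist": 0},
    {"fingers": 0.78, "linear": [0, 0, 0.03], "twist": 0},
  ],
)

```text
clock: 12.68
eef_pos: [647.6, 16.3, 385.5]
tool_rot: [3.134, 0.014, 2.835]
force: [0.9, 0.9, 0.6]
width: 66.6
gripper_force: 0.0
```

Emit:
drive_tool(
  motion=[
    {"fingers": 0.78, "linear": [0, 0, 0.03], "twist": 0},
    {"fingers": 0.78, "linear": [0, 0, 0], "twist": 0},
    {"fingers": 0.78, "linear": [0, 0, 0], "twist": 0},
  ],
)

```text
clock: 12.93
eef_pos: [637.9, 12.5, 349.9]
tool_rot: [-3.14, -0.004, 2.831]
force: [-0.6, 0.3, 0.7]
width: 66.3
gripper_force: 0.0
```

Run:
```python
from h import *
w=grab('wrist'); s=monitor.read_state(); print(s['eef_pos'],s['tool_rot'],s['width'])
# projected ear tops predicted
ey=np.array([.306,.952,0]);ex=np.array([.952,-.306,0]);c=np.array([638.6,11.6,311])
for a in(-26.5,26.5):
    for b in(-11,11): print(proj(w,c+a*ey+b*ex).round(1))
g=cv2.cvtColor(w['color'],cv2.COLOR_BGR2GRAY)
for v in range(262,330,8): print(v,(g[v,200:370:4]//10).tolist())
```

```text
[639.04987701  12.63285169 351.98464338] [-3.14152689e+00  4.51914443e-04  2.83147830e+00] 66.96543946889881
[234.5 214. ]
[235.9 248. ]
[323.5 214.2]
[322.1 248.1]
262 [17, 17, 16, 10, 17, 17, 16, 17, 17, 12, 16, 16, 17, 16, 16, 16, 16, 16, 16, 16, 16, 15, 15, 16, 16, 16, 7, 7, 8, 7, 18, 7, 5, 6, 8, 8, 9, 8, 8, 13, 13, 13, 13]
270 [6, 13, 14, 11, 14, 14, 14, 14, 11, 12, 10, 14, 14, 14, 13, 10, 15, 9, 14, 14, 10, 10, 8, 18, 7, 8, 8, 8, 8, 8, 17, 8, 9, 9, 9, 9, 10, 10, 8, 12, 1, 1, 7]
278 [0, 19, 15, 14, 19, 19, 19, 19, 11, 19, 12, 19, 19, 18, 11, 15, 14, 9, 18, 18, 16, 16, 16, 17, 7, 4, 3, 2, 2, 7, 17, 7, 7, 9, 8, 8, 8, 8, 9, 13, 2, 1, 2]
286 [1, 12, 14, 17, 16, 21, 17, 12, 16, 21, 10, 21, 15, 20, 11, 17, 13, 9, 19, 20, 17, 9, 16, 18, 7, 4, 3, 2, 1, 9, 16, 12, 8, 9, 7, 8, 7, 9, 11, 13, 1, 1, 0]
294 [1, 15, 21, 17, 21, 21, 21, 11, 21, 21, 13, 21, 21, 12, 19, 17, 11, 9, 19, 20, 18, 9, 17, 18, 7, 1, 2, 0, 4, 13, 15, 12, 8, 7, 8, 8, 8, 7, 11, 11, 1, 0, 1]
302 [1, 23, 21, 17, 22, 21, 17, 11, 21, 21, 15, 21, 20, 11, 18, 17, 12, 9, 16, 20, 13, 9, 9, 17, 8, 13, 13, 13, 13, 12, 13, 10, 8, 8, 7, 8, 8, 8, 12, 9, 1, 1, 1]
310 [1, 11, 13, 11, 9, 10, 10, 11, 10, 12, 16, 13, 11, 11, 11, 16, 13, 9, 18, 19, 15, 8, 16, 17, 16, 13, 13, 11, 13, 13, 13, 6, 8, 8, 6, 8, 5, 8, 12, 14, 1, 2, 1]
318 [19, 11, 20, 20, 12, 20, 20, 16, 20, 20, 16, 20, 20, 14, 18, 17, 13, 9, 17, 11, 15, 8, 16, 17, 7, 7, 7, 7, 7, 7, 8, 7, 8, 7, 6, 8, 8, 8, 13, 13, 2, 1, 1]
326 [19, 11, 19, 19, 13, 19, 19, 10, 20, 20, 17, 20, 20, 11, 18, 16, 12, 9, 8, 7, 12, 14, 9, 17, 8, 6, 7, 9, 9, 10, 7, 6, 6, 8, 7, 6, 8, 9, 13, 10, 13, 1, 1]
```

Run:
```python
from h import *
w=np.load('pics/wrist.npz');g=cv2.GaussianBlur(cv2.cvtColor(w['color'],cv2.COLOR_BGR2GRAY),(3,3),0)
for v in range(196,262,6): print(v,' '.join('%2d'%(x//8) for x in g[v,216:344:3]))
```

```text
196  9  9  9  9  9  9  9  9  9 10 17 17 17 21 10  9  6  7  9  9  9  9  9  9  9  5  7  9 10 10  9  9  9  9  9  9  9  9  7  5  4  5  5
202  9  9  9  9  9  9  9  9  9  9 13 17 16 20 21 21 21 21 21 21 21 21 14 11 11 11 11 11 11 10  9  9  9  9  9  9  9  9  8  5  5  5  4
208  9  9  9  9  9  9  9  9  9  9 14  6  4  4  8  4  6  6 11 10 16 17 12 10  8  4  4  4  5  4  4  6  9  9  8  9  9  9  9  8  5  4  5
214  2  3  3  3  2  3  2  2  5  4  4  4  4  3  4  5  5  6 13 21 21 21 21 20  7  5  5  5  4  4  4  4  4  4  7  9 15 14 10  9  9  7  6
220  7  7  8  7  7  7  9  9  7  4  4  4  4  4  4  5  7  7 13 20 21 21 21 19 17  5  5  4  4  4  4  4  4  4  6  7  7  7  7  8  7  8  8
226 14 15 15 15 14 14 16  9  7  4  4  4  4  4  4  5  6  6  9  9  9  9  9  9  8  4  4  4  4  4  4  4  4  4  4 10 15 15 15 15 15 15 15
232 16 16 16 16 16 16 16 10  8  4  4  4  4  4  8  9  5  6  9  9  9  9  9  9  8  8  7  9  6  4  4  4  4  4  4 11 16 16 16 16 16 16 16
238 16 16 17 16 16 16 16 11  8  4  4  4  4 16 21 20 20 20 20 20 21 20 21 20 20 20 20 20 21  9  5  4  4  4  5 12 16 16 16 16 16 16 16
244 13 17 17 17 17 17 17 11  9  4  4 15 16 18 20 21 20 20 20 20 21 21 20 20 20 20 21 20 21 11 10  9  6  5  4 14 17 17 17 17 17 17 17
250 14 13 14 16 14 15 14 19 11 13 14 15 14 17 20 20 21 20 20 20 21 21 20 20 20 20 21 20 20 11  9  9  9  9  9 20  8  8 10  8 10 10  8
256 17 20 20 20 20 20 20 21 14 20 20 20 19 19 20 21 20 20 20 20 21 20 20 20 20 20 21 20 21 10  9  9  9  9 10 19  9  7 10  9 10  8 11
```

Emit:
drive_tool(
  motion=[
    {"fingers": 0.78, "linear": [0, 0, 0.025], "twist": 0},
    {"fingers": 0.78, "linear": [0, 0, 0.02], "twist": 0},
    {"fingers": 0.78, "linear": [0, 0, 0.008], "twist": 0},
    {"fingers": 0.78, "linear": [0, 0, 0.005], "twist": 0},
    {"fingers": 0.78, "linear": [0, 0, 0], "twist": 0},
  ],
)

```text
clock: 13.4
eef_pos: [639.3, 13.2, 293.9]
tool_rot: [3.141, 0.001, 2.832]
force: [0.3, -0.1, 0.3]
width: 66.5
gripper_force: 0.0
```

Emit:
drive_tool(
  motion=[
    {"fingers": 0.6, "linear": [0, 0, 0], "twist": 0},
    {"fingers": 0.5, "linear": [0, 0, 0], "twist": 0},
    {"fingers": 0.5, "linear": [0, 0, 0], "twist": 0},
  ],
)

```text
clock: 13.65
eef_pos: [639.6, 13.5, 294.3]
tool_rot: [3.141, 0.002, 2.833]
force: [0.5, -0.1, 0.4]
width: 42.6
gripper_force: 0.0
```

Emit:
drive_tool(
  motion=[
    {"fingers": 0.78, "linear": [0, 0, 0], "twist": 0},
    {"fingers": 0.78, "linear": [0, 0, 0], "twist": 0},
    {"fingers": 0.78, "linear": [0, 0, 0], "twist": 0},
    {"fingers": 0.78, "linear": [0, 0, 0.005], "twist": 0},
    {"fingers": 0.78, "linear": [0, 0, 0.005], "twist": 0},
  ],
)

```text
clock: 14.07
eef_pos: [639.1, 13.5, 282.8]
tool_rot: [3.141, 0.001, 2.833]
force: [-0.0, -0.1, -0.3]
width: 67.0
gripper_force: 0.0
```

Emit:
drive_tool(
  motion=[
    {"fingers": 0.5, "linear": [0, 0, 0], "twist": 0},
    {"fingers": 0.5, "linear": [0, 0, 0], "twist": 0},
    {"fingers": 0.5, "linear": [0, 0, 0], "twist": 0},
    {"fingers": 0.5, "linear": [0, 0, 0], "twist": 0},
  ],
)

```text
clock: 14.4
eef_pos: [638.6, 12.9, 283.3]
tool_rot: [-3.141, -0.0, 2.832]
force: [-2.2, -1.3, 2.7]
width: 42.9
gripper_force: 3.9
```

Emit:
drive_tool(
  motion=[
    {"fingers": 0.78, "linear": [0, 0, 0], "twist": 0},
    {"fingers": 0.78, "linear": [0, 0, 0], "twist": 0},
    {"fingers": 0.78, "linear": [0, 0, 0], "twist": 0},
    {"fingers": 0.78, "linear": [0, 0, 0.006], "twist": 0},
    {"fingers": 0.78, "linear": [0, 0, 0], "twist": 0},
  ],
)

```text
clock: 14.82
eef_pos: [638.4, 13.9, 275.7]
tool_rot: [-3.141, -0.002, 2.833]
force: [-1.1, -1.0, -0.3]
width: 66.8
gripper_force: 0.0
```

Emit:
drive_tool(
  motion=[
    {"fingers": 0.35, "linear": [0, 0, 0], "twist": 0},
    {"fingers": 0.35, "linear": [0, 0, 0], "twist": 0},
    {"fingers": 0.35, "linear": [0, 0, 0], "twist": 0},
    {"fingers": 0.35, "linear": [0, 0, 0], "twist": 0},
    {"fingers": 0.35, "linear": [0, 0, 0], "twist": 0},
  ],
)

```text
clock: 15.23
eef_pos: [639.4, 12.0, 278.7]
tool_rot: [-3.141, 0.002, 2.832]
force: [-2.2, -1.6, 7.1]
width: 30.2
gripper_force: 7.9
```

Emit:
drive_tool(
  motion=[
    {"fingers": 0.35, "linear": [0, 0, 0], "twist": 0},
    {"fingers": 0.35, "linear": [0, 0, 0], "twist": 0},
    {"fingers": 0.35, "linear": [0, 0, 0], "twist": 0},
  ],
)

```text
clock: 15.48
eef_pos: [639.3, 12.1, 278.8]
tool_rot: [-3.141, 0.002, 2.832]
force: [-1.8, -1.8, 7.6]
width: 30.1
gripper_force: 7.9
```

Emit:
drive_tool(
  motion=[
    {"fingers": 0.78, "linear": [0, 0, 0], "twist": 0},
    {"fingers": 0.78, "linear": [0, 0, 0], "twist": 0},
    {"fingers": 0.78, "linear": [0, 0, 0], "twist": 0},
    {"fingers": 0.78, "linear": [0, 0, 0], "twist": 0},
    {"fingers": 0.78, "linear": [0, 0, -0.015], "twist": 0},
  ],
)

```text
clock: 15.9
eef_pos: [637.2, 14.2, 289.3]
tool_rot: [-3.14, -0.006, 2.833]
force: [-0.2, -0.1, -0.6]
width: 66.9
gripper_force: 0.0
```

Emit:
drive_tool(
  motion=[
    {"fingers": 0.78, "linear": [0, 0, -0.03], "twist": 0},
    {"fingers": 0.78, "linear": [0, 0, -0.03], "twist": 0},
    {"fingers": 0.78, "linear": [0, 0, 0], "twist": 0},
    {"fingers": 0.78, "linear": [0, 0, 0], "twist": 0},
  ],
)

```text
clock: 16.23
eef_pos: [640.2, 14.0, 354.1]
tool_rot: [3.139, 0.004, 2.833]
force: [-0.3, -0.0, -0.1]
width: 66.5
gripper_force: 0.0
```

```bash
cp pics/wrist.npz pics/before.npz
python3 - <<'E'
from h import *
w=grab('wrist');s=monitor.read_state(); print(s['eef_pos'],s['width'])
for n in('before','wrist'):
    c=np.load(f'pics/{n}.npz');g=cv2.GaussianBlur(cv2.cvtColor(c['color'],cv2.COLOR_BGR2GRAY),(3,3),0)
    print(n)
    for v in range(184,250,6): print(v,' '.join('%2d'%(x//8) for x in g[v,225:333:3]))
E
```

```text
[639.12842449  13.97929274 352.37310505] 66.20111197569406
before
184  9  9  9  9  9  9  9  9  9  9 18 18 19 19 19 18 19 19 19 19 18 19 18 19 18 19 15  7  7  7  7  7  7  7  8  7
190  8  8  8  8  8  8  8 10 11 11 21 20 16 13 15 17 14 13 11 13 13 13 17 15 13 11 10  8  8  8  8  8  8  8  8  6
196  9  9  9  9  9  9 10 17 17 17 21 10  9  6  7  9  9  9  9  9  9  9  5  7  9 10 10  9  9  9  9  9  9  9  9  7
202  9  9  9  9  9  9  9 13 17 16 20 21 21 21 21 21 21 21 21 14 11 11 11 11 11 11 10  9  9  9  9  9  9  9  9  8
208  9  9  9  9  9  9  9 14  6  4  4  8  4  6  6 11 10 16 17 12 10  8  4  4  4  5  4  4  6  9  9  8  9  9  9  9
214  3  2  3  2  2  5  4  4  4  4  3  4  5  5  6 13 21 21 21 21 20  7  5  5  5  4  4  4  4  4  4  7  9 15 14 10
220  7  7  7  9  9  7  4  4  4  4  4  4  5  7  7 13 20 21 21 21 19 17  5  5  4  4  4  4  4  4  4  6  7  7  7  7
226 15 14 14 16  9  7  4  4  4  4  4  4  5  6  6  9  9  9  9  9  9  8  4  4  4  4  4  4  4  4  4  4 10 15 15 15
232 16 16 16 16 10  8  4  4  4  4  4  8  9  5  6  9  9  9  9  9  9  8  8  7  9  6  4  4  4  4  4  4 11 16 16 16
238 16 16 16 16 11  8  4  
[... 735 characters left out ...]
4  4  4  6  9  9 10 10 10  9
214  5  5  8  9  7  4  4  4  4  4  4  5  7  6 19 21 21 21 19 11  8  4  4  4  4  4  4  4  4  4  4  8  8  7  8  8
220 11 11 13  9  7  4  4  4  4  4  5  4  5  7 18 22 21 21 21 18 13  4  5  4  4  4  4  4  4  4  4 12 12 12 12 12
226 16 16 16 10  8  4  4  4  4  4  7  8  5  6  9  9  9  9  9  9  8  9  7  8  4  4  4  4  4  5  5 16 16 16 16 16
232 16 16 16 10  8  4  4  4  4 13 21 21 20 20 20 21 21 20 20 20 20 20 20 21 19  6  4  4  4  4  5 16 16 16 16 16
238 15 15 15 11  9  4  4 13 15 17 20 20 20 21 20 20 21 21 20 20 20 20 20 21 20  9  9  5  4  5  5 16 15 15 15 15
244 13 13 13 19 11 13 13 13 13 15 20 20 20 20 20 20 21 21 20 20 20 20 20 21 21  9  9  9  9  9 12 17  9  7 10 10
```

Emit:
drive_tool(
  motion=[
    {"fingers": 0.78, "linear": [0, -0.029, 0], "twist": 0},
    {"fingers": 0.78, "linear": [0, -0.029, 0], "twist": 0},
    {"fingers": 0.78, "linear": [-0.001, -0.029, 0], "twist": 0},
    {"fingers": 0.78, "linear": [0, 0, 0], "twist": 0},
    {"fingers": 0.78, "linear": [0, 0, 0], "twist": 0},
  ],
)

```text
clock: 16.7
eef_pos: [612.3, -71.8, 350.8]
tool_rot: [-3.141, -0.002, 2.829]
force: [0.4, 0.8, -0.4]
width: 66.8
gripper_force: 0.0
```

Emit:
drive_tool(
  motion=[
    {"fingers": 0.78, "linear": [0, 0, 0.025], "twist": 0},
    {"fingers": 0.78, "linear": [0, 0, 0.025], "twist": 0},
    {"fingers": 0.78, "linear": [0, 0, 0.01], "twist": 0},
    {"fingers": 0.78, "linear": [0, 0, 0], "twist": 0},
  ],
)

```text
clock: 17.03
eef_pos: [611.5, -67.8, 288.5]
tool_rot: [-3.141, -0.007, 2.835]
force: [0.6, 0.7, 0.2]
width: 66.5
gripper_force: 0.0
```

Emit:
drive_tool(
  motion=[
    {"fingers": 0.78, "linear": [0, 0, 0.007], "twist": 0},
    {"fingers": 0.78, "linear": [0, 0, 0.007], "twist": 0},
    {"fingers": 0.78, "linear": [0, 0, 0], "twist": 0},
  ],
)

```text
clock: 17.28
eef_pos: [613.3, -69.3, 277.3]
tool_rot: [-3.142, -0.001, 2.833]
force: [-1.3, -0.7, -0.9]
width: 66.9
gripper_force: 0.0
```

Emit:
drive_tool(
  motion=[
    {"fingers": 0.35, "linear": [0, 0, 0], "twist": 0},
    {"fingers": 0.35, "linear": [0, 0, 0], "twist": 0},
    {"fingers": 0.35, "linear": [0, 0, 0], "twist": 0},
    {"fingers": 0.35, "linear": [0, 0, 0], "twist": 0},
    {"fingers": 0.35, "linear": [0, 0, 0], "twist": 0},
  ],
)

```text
clock: 17.7
eef_pos: [614.7, -70.0, 280.4]
tool_rot: [3.141, 0.004, 2.833]
force: [-1.2, -0.3, 6.6]
width: 29.9
gripper_force: 7.9
```

Emit:
drive_tool(
  motion=[
    {"fingers": 0.35, "linear": [0, 0, 0], "twist": 0},
    {"fingers": 0.35, "linear": [0, 0, 0], "twist": 0},
    {"fingers": 0.35, "linear": [0, 0, 0], "twist": 0},
  ],
)

```text
clock: 17.95
eef_pos: [614.7, -70.0, 280.5]
tool_rot: [3.141, 0.004, 2.833]
force: [-0.4, 0.1, 6.4]
width: 29.7
gripper_force: 7.9
```

Emit:
drive_tool(
  motion=[
    {"fingers": 0.78, "linear": [0, 0, 0], "twist": 0},
    {"fingers": 0.78, "linear": [0, 0, 0], "twist": 0},
    {"fingers": 0.78, "linear": [0, 0, 0], "twist": 0},
    {"fingers": 0.78, "linear": [0, 0, 0], "twist": 0},
    {"fingers": 0.78, "linear": [0, 0, -0.014], "twist": 0},
  ],
)

```text
clock: 18.37
eef_pos: [611.8, -69.4, 289.7]
tool_rot: [-3.141, -0.005, 2.833]
force: [-1.2, -0.5, -0.2]
width: 66.7
gripper_force: 0.0
```

Emit:
drive_tool(
  motion=[
    {"fingers": 0.78, "linear": [0, 0, -0.03], "twist": 0},
    {"fingers": 0.78, "linear": [0, 0, -0.03], "twist": 0},
    {"fingers": 0.78, "linear": [0, 0, 0], "twist": 0},
    {"fingers": 0.78, "linear": [0, 0, 0], "twist": 0},
  ],
)

```text
clock: 18.7
eef_pos: [614.6, -69.8, 354.1]
tool_rot: [3.14, 0.004, 2.833]
force: [-0.0, -0.1, -1.0]
width: 66.1
gripper_force: 0.0
```

Run:
```python
from h import *
w=grab('wrist');s=monitor.read_state(); print(s['eef_pos'],s['width'])
g=cv2.GaussianBlur(cv2.cvtColor(w['color'],cv2.COLOR_BGR2GRAY),(3,3),0)
for v in range(184,250,6): print(v,' '.join('%2d'%(x//8) for x in g[v,225:333:3]))
```

```text
[613.55022694 -69.63094485 352.36334581] 67.03762351879779
184  8  9  8  8  8  8  8  9  9  9 17 19 18 13 14 17 13 12 10 13 12 14 17 14 13 17  9  7  7  7  7  7  7  7  7  7
190 16 16 16 16 16 16 16 16 16 16 19 11  9  6  6  9  9  9  8  9  9  9  6  6  9  9 10  8  8  8  8  8  8  8  8  8
196 16 16 16 16 16 16 16 16 16 16 18 19 20 19 20 20 20 20 19 19 17 10 10 10 10 10  9  8  8  8  8  8  8  8  8  8
202 16 16 16 16 16 16 16 16  8  3  3  6  4  4  6 10 19 19 17 14 12 16  4  4  4  5  3  4  5  8  8  8  8  8  8  8
208  6  6  6  6  6  5  3  4  4  4  3  4  4  4  6 16 12 15 17 11  9 10  4  4  4  4  3  3  3  4  4  5  5  5  5  5
214  6  6  6  6 10  8  4  3  3  3  3  4  4  6  6 15 20 20 20 11 10  9  4  4  4  4  3  3  3  4  4  4  6  7  7  7
220 13 13 13 13 12  8  4  3  3  3  4  4  4  4  5 11 19 20 19 14 11 15  4  4  4  4  4  4  3  3  4  4  8 14 14 14
226 16 16 16 15 13  9  4  4  3  3  4  6  9  5  6  8  8  8  8  9  9  8  5  5  9  7  3  4  3  4  4  4 10 15 15 15
232 15 15 15 15 15  8  5  3  4  3 13 19 19 19 19 19 19 19 19 19 19 19 19 19 19 19 10  4  3  3  4  4 11 15 15 15
238 15 15 15 15 15  8  5  4 14 15 15 19 19 19 19 19 19 19 19 19 18 19 19 19 19 19 11  9  8  3  4  4 13 16 16 15
244 18 13 12 12 12 14 12 12 13 18 13 19 19 19 19 19 19 19 19 19 18 19 19 19 19 19 13 12 14 12 13 13 12 13 12 13
```

Emit:
drive_tool(
  motion=[
    {"fingers": 0.55, "linear": [0.0205, -0.0288, 0], "twist": 0},
    {"fingers": 0.55, "linear": [0.0205, -0.0288, 0], "twist": 0},
    {"fingers": 0.55, "linear": [0.0205, -0.0288, 0], "twist": 0},
    {"fingers": 0.55, "linear": [0, 0, 0.03], "twist": 0},
    {"fingers": 0.55, "linear": [0, 0, 0.03], "twist": 0},
  ],
)

```text
clock: 19.17
eef_pos: [527.5, -135.6, 292.2]
tool_rot: [-3.141, 0.003, 2.829]
force: [1.3, 1.2, -0.2]
width: 47.1
gripper_force: 0.0
```

Emit:
drive_tool(
  motion=[
    {"fingers": 0.55, "linear": [0, 0, 0.02], "twist": 0},
    {"fingers": 0.55, "linear": [0, 0, 0.01], "twist": 0},
    {"fingers": 0.55, "linear": [0, 0, 0], "twist": 0},
    {"fingers": 0.55, "linear": [0, 0, 0], "twist": 0},
  ],
)

```text
clock: 19.5
eef_pos: [528.5, -133.2, 261.7]
tool_rot: [-3.141, -0.001, 2.833]
force: [-0.5, -0.1, -0.1]
width: 47.2
gripper_force: 0.0
```

Run:
```python
from h import *
w=grab('wrist');s=monitor.read_state(); print(s['eef_pos'],s['width'],s['qpos'].round(2) if hasattr(s['qpos'],'round') else s['qpos'])
for z in(228,210):print(proj(w,(529,-133,z)))
print('gate side',proj(w,np.array([529,-133,226])+50*np.array([.952,-.306,0])))
g=cv2.GaussianBlur(cv2.cvtColor(w['color'],cv2.COLOR_BGR2GRAY),(3,3),0)
for v in range(150,330,10): print(v,' '.join('%2d'%(x//8) for x in g[v,216:345:3]))
```

```text
[ 529.25877932 -133.35697597  262.54700151] 46.94283669540785 [ 0.13  0.42  0.09  1.74 -0.04  0.98  1.5 ]
[280.60409694 233.52079554]
[280.47394875 223.01204442]
gate side [280.24300664 304.81594025]
150  7 12 12 12 12 13 14 23 22 22 23 23 24 24 23 23 23 23 20 20 20 20 20 20 20 20 20 19 19 20 20 20 20 20 20 20 20 20 21 21 21 21 21
160  6 11 12 14 19 22 23 23 22 23 23 23 23 23 23 23 23 24 23 21 21 20 20 20 20 20 20 21 21 21 21 21 21 20 19 21 22 22 19 15 13 15 12
170 22 22 22 22 23 22 22 22 22 24 23 23 22 22 22 22 22 23 23 22 21 21 20 19 19 22 23 22 22 22 22 23 22 22 23 22 22 13 13 12 12 20 23
180 22 22 22 22 23 22 23 22 22 23 22 23 24 23 23 24 23 23 23 23 23 22 22 22 23 24 24 23 23 23 23 23 23 23 22 23 24 13 12 12 15 23 22
190 22 23 23 23 23 23 23 22 22 23 23 22 22 23 24 22 23 23 23 21 12 10 15 24 23 22 23 22 22 22 22 22 22 23 24 23 22 13 13 12 19 22 22
200 22 22 23 23 22 23 23 23 21 22 23 23 22 23 23 23 22 23 21 11 10  9  8 10 23 24 23 23 23 23 22 23 23 22 22 22 23 12 12 12 17 22 23
210 23 23 24 23 22 23 23 23 22 22  8  6  6  6  6  6  6  6  9 11 10  9  8  8  6  6  6  6  6  6  6  6  6
[... 793 characters left out ...]
 8  8  8 10  9 14 15 15 12  1  1  3
280  2  2  1  5 23 22 23 14  7  7  7  7  7  6  6  6  6  6 17 19 19 18 16 12  8  8  8  8  8  8  8  8  8  8 12 12  8  8  9  7  1  1  1
290  2  1  1  3 21 23 19  7  7  7  7  7  7  6  6  6  6  6 17 19 19 18 16 12  9 10  8  9 10 10 10 10 10 10 10 10  9  8 10  5  1  1  1
300  1  1  1  2 21 21  7  7  7  7  7  8  6  6  6  7  6  6 17 19 19 18 16 12  4  1  6  7  1  2  2  1  1  2  1  1  1  7  7  2  1  1  1
310  2  2  1 13 21  9  7  7  7  7  7  7  6  6  6  6  7  6 15 19 19 18 16 12  7  6  6  6  7  6  6  6  7  6  7  6  6  6  6  6  1  1  1
320  1  1  8 23 14  7  6  7  7  7  8  7  7  7  7  6  7  7  7  6  7  7  6  6  7  7  7  7  7  7  7  7  7  7  7  7  7  7  7  7  6  1  2
```

Emit:
drive_tool(
  motion=[
    {"fingers": 0.55, "linear": [0, 0, 0.025], "twist": 0},
    {"fingers": 0.55, "linear": [0, 0, 0.025], "twist": 0},
    {"fingers": 0.55, "linear": [0, 0, 0.02], "twist": 0},
    {"fingers": 0.55, "linear": [0, 0, 0.01], "twist": 0},
    {"fingers": 0.55, "linear": [0, 0, 0], "twist": 0},
  ],
)

```text
clock: 19.97
eef_pos: [528.0, -133.0, 181.0]
tool_rot: [-3.141, -0.002, 2.833]
force: [-0.2, -0.0, 0.2]
width: 47.0
gripper_force: 0.0
```

Emit:
drive_tool(
  motion=[
    {"fingers": 0, "linear": [0, 0, 0], "twist": 0},
    {"fingers": 0, "linear": [0, 0, 0], "twist": 0},
    {"fingers": 0, "linear": [0, 0, 0], "twist": 0},
    {"fingers": 0, "linear": [0, 0, 0], "twist": 0},
    {"fingers": 0, "linear": [0, 0, 0], "twist": 0},
  ],
)

```text
clock: 20.38
eef_pos: [529.6, -134.5, 183.7]
tool_rot: [-3.141, 0.003, 2.832]
force: [-1.1, -1.8, 6.3]
width: 10.4
gripper_force: 58.6
```

Emit:
drive_tool(
  motion=[
    {"fingers": 0, "linear": [0, 0, 0], "twist": 0},
    {"fingers": 0, "linear": [0, 0, 0], "twist": 0},
  ],
)

```text
clock: 20.55
eef_pos: [529.6, -134.5, 183.7]
tool_rot: [-3.141, 0.003, 2.832]
force: [-0.8, -2.2, 5.6]
width: 10.5
gripper_force: 58.6
```

Emit:
drive_tool(
  motion=[
    {"fingers": 0, "linear": [0.0089, 0.0028, 0], "twist": 0.04},
    {"fingers": 0, "linear": [0.0089, 0.0028, 0], "twist": 0.04},
    {"fingers": 0, "linear": [0.0089, 0.0028, 0], "twist": 0.04},
    {"fingers": 0, "linear": [0.0089, 0.0028, 0], "twist": 0.04},
    {"fingers": 0, "linear": [0, 0, 0], "twist": 0},
  ],
)

```text
clock: 20.97
eef_pos: [498.8, -110.6, 183.7]
tool_rot: [-3.141, 0.002, 2.671]
force: [-2.4, -4.0, 6.0]
width: 9.9
gripper_force: 59.3
```

Emit:
drive_tool(
  motion=[
    {"fingers": 0, "linear": [0.0133, 0.0041, 0], "twist": 0.06},
    {"fingers": 0, "linear": [0.0133, 0.0041, 0], "twist": 0.06},
    {"fingers": 0, "linear": [0.0133, 0.0041, 0], "twist": 0.06},
    {"fingers": 0, "linear": [0.0133, 0.0041, 0], "twist": 0.06},
    {"fingers": 0, "linear": [0.0133, 0.0041, 0], "twist": 0.06},
  ],
)

```text
clock: 21.38
eef_pos: [455.9, -57.3, 183.6]
tool_rot: [3.141, 0.003, 2.368]
force: [-1.7, -2.7, 9.4]
width: 10.0
gripper_force: 60.3
```

Emit:
drive_tool(
  motion=[
    {"fingers": 0, "linear": [0.0133, 0.0041, 0], "twist": 0.06},
    {"fingers": 0, "linear": [0.0133, 0.0041, 0], "twist": 0.06},
    {"fingers": 0, "linear": [0.0133, 0.0041, 0], "twist": 0.06},
    {"fingers": 0, "linear": [0.0133, 0.0041, 0], "twist": 0.06},
    {"fingers": 0, "linear": [0.0133, 0.0041, 0], "twist": 0.06},
  ],
)

```text
clock: 21.8
eef_pos: [430.0, 7.3, 183.6]
tool_rot: [3.14, 0.002, 2.069]
force: [-1.1, -8.8, 9.8]
width: 10.6
gripper_force: 60.4
```

Emit:
drive_tool(
  motion=[
    {"fingers": 0, "linear": [0.0133, 0.0041, 0], "twist": 0.06},
    {"fingers": 0, "linear": [0.0133, 0.0041, 0], "twist": 0.06},
    {"fingers": 0, "linear": [0.0133, 0.0041, 0], "twist": 0.06},
    {"fingers": 0, "linear": [0.0133, 0.0041, 0], "twist": 0.06},
    {"fingers": 0, "linear": [0.0133, 0.0041, 0], "twist": 0.06},
  ],
)

```text
clock: 22.22
eef_pos: [424.2, 77.1, 183.6]
tool_rot: [3.14, -0.0, 1.769]
force: [-2.0, -3.0, 12.8]
width: 10.1
gripper_force: 60.7
```

Emit:
drive_tool(
  motion=[
    {"fingers": 0, "linear": [0.0133, 0.0041, 0], "twist": 0.06},
    {"fingers": 0, "linear": [0.0133, 0.0041, 0], "twist": 0.06},
    {"fingers": 0, "linear": [0.0133, 0.0041, 0], "twist": 0.06},
    {"fingers": 0, "linear": [0.0133, 0.0041, 0], "twist": 0.06},
    {"fingers": 0, "linear": [0.0133, 0.0041, 0], "twist": 0.06},
  ],
)

```text
clock: 22.63
eef_pos: [439.6, 145.8, 183.6]
tool_rot: [3.14, -0.002, 1.47]
force: [-0.6, -1.9, 10.2]
width: 10.1
gripper_force: 60.5
```

Emit:
drive_tool(
  motion=[
    {"fingers": 0, "linear": [0.0133, 0.0041, 0], "twist": 0.06},
    {"fingers": 0, "linear": [0.0133, 0.0041, 0], "twist": 0.06},
    {"fingers": 0, "linear": [0.0133, 0.0041, 0], "twist": 0.06},
    {"fingers": 0, "linear": [0.0133, 0.0041, 0], "twist": 0.06},
    {"fingers": 0, "linear": [0.0133, 0.0041, 0], "twist": 0.06},
  ],
)

```text
clock: 23.05
eef_pos: [474.1, 206.1, 183.7]
tool_rot: [3.141, -0.002, 1.17]
force: [-1.4, -2.4, 10.2]
width: 10.5
gripper_force: 60.3
```

Emit:
drive_tool(
  motion=[
    {"fingers": 0, "linear": [0.0089, 0.0028, 0], "twist": 0.04},
    {"fingers": 0, "linear": [0, 0, 0], "twist": 0},
    {"fingers": 0, "linear": [0, 0, 0], "twist": 0},
    {"fingers": 0, "linear": [0, 0, 0], "twist": 0},
    {"fingers": 0, "linear": [0, 0, 0], "twist": 0},
  ],
)

```text
clock: 23.47
eef_pos: [479.7, 212.9, 183.7]
tool_rot: [3.141, -0.002, 1.133]
force: [-1.6, -0.3, 9.9]
width: 10.2
gripper_force: 60.4
```

Run:
```python
from h import *
s=monitor.read_state(); p=s['eef_pos']; print(p,s['tool_rot'],s['force'],s['gripper_force'],np.abs(s['qd']).max())
h=np.array([655,63]);v=p[:2]-h;v0=np.array([529.6,-134.5])-h
print('gate angle',-(np.arctan2(v[1],v[0])-np.arctan2(v0[1],v0[0]))%(2*np.pi),np.linalg.norm(v),np.linalg.norm(v0))
```

```text
[479.66475805 212.93594574 183.65918011] [ 3.14149207e+00 -2.30335661e-03  1.13339204e+00] [-1.58071592 -0.33151052  9.88464037] 60.425772070884705 0.002489003835565425
gate angle 1.712553175247578 230.70161442050457 233.94745136461734
```

```bash
python3 -c "
from cell import ctrl
print(ctrl.finish_job())"
```

```text
the job is handed in; nothing more can be done
None
```

I handed the job in at 23.5 s with the gate held still by its handle at about 1.7 rad, after pressing the stop and bar keys and squeezing both catches in order. Both pins looked up in the wrist pictures, but the result call returned no verdict.

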